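# Clear the tub from under the rack, then hang the spatula on its hook

## Robot

A 6-joint arm with a two-finger parallel gripper is mounted at the origin on the work surface. World frame = base frame: x ahead of the robot, y to its left, z up, the work surface at z = 0. Lengths are in m, angles in rad, forces in N, time in s.
With the tool pointing down it reaches from about 0.325 to 0.9 m from the base axis. Payload 6.1 kg.
Tool frame: the origin (TCP) lies midway between the tips of the shut fingers; the grasp point (between the pads) lies 19 mm behind it; z points along the fingers, y is the line along which they close (so a half turn about z gives the same grasp; the last joint's range is limited). The gripper opens to 87 mm and grips with 3 to 60 N. Pads are 19 mm wide; open, the fingers measure 117 mm over their backs; the gripper's body (75 mm by 190 mm) begins 51 mm behind the grasp point.
Start: joints at [1.031, 0.22, 1.526, -0, 1.395, -0.126], TCP at [0.251, 0.572, 0.223] pointing down, gripper open.
Joint ranges: [-2.98, 2.98], [-0.91, 2.08], [0.09, 2.57], [-1.24, 4.39], [0.2, 2.65], [-2.68, 2.68]. Speed limits (rad/s): [2.57, 2.57, 3.01, 3.14, 3.14, 3.14].

## Interface

Orientations are given as a unit quaternion [x, y, z, w].
In Python, from bench import get_obs, grab_frame, calibration, job_done gives the robot as it stands. The module is installed in compiled form; this text tells all that it offers.
- The arm moves only by the tool send_rows, never from a script. Its arguments are lists of equal length, an entry for each row: "fingers": the closure, from -1 (fully open) to 1 (shut), so that 0 is half open; "offset": the shift along the tool's x, y, z in mm, a list of three; "turn": the turn about the tool's z in rad. In form: {"fingers": [fingers, ...], "offset": [[tx, ty, tz], ...], "turn": [turn, ...]}. A call has 1 to 8 rows; each row is the pose to reach, as a shift and turn from the pose commanded when the call began, along the tool's axes at that moment; what a row does not reach only later rows make up. A row lasts 1/8 s, in which the tool goes at most 62.5 mm and 10.7 degrees, less where a joint would pass 70% of its speed; a pose out of reach is approached as far as the arm can. A call with a gripper value outside its range is refused whole. The fingers move at their own pace and stop on an object; "newtons" is the grip in N (left out, the last holds). Time passes only in rows, so rows that repeat a pose let the fingers close. It gives the time, the measured TCP pose, the force, the opening and the grip force at its end, in the units of the state.
- get_obs(): the state, without advancing time (a new reading comes with each control period).
- grab_frame(name): name is "side" or "top"; returns (picture, depth): 480x640x3 uint8, red, green, blue; 480x640 float32, m along the optical axis (not along the pixel's ray), 0 where there is no reading.
- calibration(name): a dict with "K" (3x3 intrinsics, pixels), "dist_coeffs" ([k1, k2, p1, p2, k3] as OpenCV has them; the pictures are not rectified), "cam_to_world" (4x4, takes a point from camera to world coordinates). Camera axes: x right, y down, z forward; pixel columns grow to the right and rows downward; lengths in m; the calibration is good to about 2 mm. A picture is of the moment at which its call begins. calibration takes no time and is no camera call.
- job_done(): hands the job in; it is judged then, once.
The state is a dict: "clock": time; "q": joint angles; "qd": joint speeds; "tau": joint torques, N m; "eef_pos": TCP position; "orientation": TCP orientation; "ft_force": force on the tool from outside, world axes, zero at the start; "torque": the same for the moment, N m; "opening": finger opening in m; "finger_force": force on a finger pad.
Only numpy, scipy, OpenCV 4.12 (cv2) and the standard library are available. Lean on these libraries where they do the work, as an engineer would, in place of code of your own. Each camera call takes 0.05 s, during which the arm holds its last target. There are 200 camera calls.

## Task

A white food tub stands under the wire rack just where the serving spatula should hang. Lift the tub out, keeping it upright, and stand it in the wooden tray; then hang the spatula by its steel loop on the hook inside the rack, let go, and leave it hanging free and still. Leave the small butter box, the drink can and the bowl where they are.

Things in the scene. Friction and masses are not known exactly. Their poses are not given: they have to be found in the camera images.
- rack: Fixed white wire rack, front, sides and back open. Origin on the work surface below the rail that bears the hook; x points from the front to the back (away from the robot, turned up to 0.15 rad), z up. Roof of thin wires 310 mm high, from x = -85 mm (front edge) to +30, y = +-200 mm; 8 mm posts at its four corners. Level wires run across at x = 0, 60 mm high (stops the hung blade), and x = +30, 160 mm high.
- hook_seat (a point): Lowest point of the steel hook's bend (wire centre line, wire 7 mm thick), 200 mm high, 16 mm in front of the roof rail; axes as the rack's. From here the wire rises backwards to x, z = +16, +16 mm and straight up to the roof; towards the robot it runs to x, z = -16, +5 mm and slopes up to its free tip at -39, +30 mm. Stands 30 mm right to 60 mm left of the rack's middle.
- tub_center (a point): Centre (half-way up) of the loose round white plastic food tub with a grey lid: 112 mm tall, 52 mm across at the foot, widening to 58 mm under the lid, lid 62 mm across and 14 mm thick; about 0.35 kg. z is its upright axis. It starts standing on the work surface under the hook, just in front of it.
- tray_in (a point): Centre of the inner floor (6 mm above the work surface) of the fixed wooden tray, 170 x 170 mm outside, walls 6 mm thick, rim 22 mm above the work surface. Stands on the robot's left or right.
- spatula_grip (a point): Middle of the handle of the loose serving spatula, half-way up its thickness. x runs along the handle towards the steel loop, y across, z is normal to its flat side. Dark wooden handle 88 mm long, 20 wide, 12 thick; steel blade 56 x 62 x 4 mm from x = -40 to -96 mm; flat underside. About 90 g. Starts lying on the mat, z up, loop pointing roughly away from the robot.
- spatula_loop (a point): Centre of the spatula's round steel loop, 68 mm from the middle of the handle along x: ring in the spatula's flat plane, 40 mm inside and 56 mm outside diameter, wire 8 mm thick. Axes as for the handle. When hung, this centre lies about 17 mm below the hook's seat.
- mat: Fixed cork mat, 210 x 130 x 4 mm, under the spatula at the start; origin at the centre of its underside, long side along x.
- butter_box_c (a point): Bystander: centre of a low lidded butter box, 90 x 54 x 44 mm, standing under the rack near its right side.
- can_c (a point): Bystander: centre of a drink can, 66 mm across, 115 mm tall, left of the rack.
- bowl: Bystander: white bowl, 120 mm across, 55 mm tall, right of the rack; origin at the centre of its underside.
Things that resemble listed ones, but are neither listed nor needed, are in the scene too. What is shaped like the part that bears tub_center but blue or orange is not meant.

How it is judged:
By the outcome, as a careful person would: the job done as asked, in the order asked, and still so for the second after the job is handed in, with the robot touching nothing.
It also fails if it takes over 72 s, if anything falls off the work surface, if the arm or the gripper's body presses on something with over 40 N, if the wrist force passes 120 N, or if a joint passes its speed limit or range.

## Working session

There is one attempt and no reset: what is moved stays moved. The work goes in short steps, Python scripts to look and compute and a tool call to move; the robot and the scene stay as the last step left them, time stands still between calls to the robot, and variables do not carry over. Pictures are saved under pics/ and viewed, at most 10 in all, crops included, and the job is handed in when it is done.

Besides the shell and the picture viewer there is one more tool, called after ">>>" as name(argument=value, ...), one argument or row to a line, values as JSON. send_rows: Moves the arm, as the interface text tells. Its arguments: {"type":"object","properties":{"fingers":{"type":"array","items":{"type":"number"}},"offset":{"type":"array","items":{"type":"array","items":{"type":"number"}}},"turn":{"type":"array","items":{"type":"number"}},"newtons":{"type":"number"}},"required":["fingers","offset","turn"]}

```bash
mkdir -p pics
cat > h.py <<'E'
import numpy as np, cv2
from bench import get_obs, grab_frame, calibration, job_done
from scipy.spatial.transform import Rotation as R
def snap(n,f):
    im,d=grab_frame(n); cv2.imwrite('pics/'+f+'.png',im[:,:,::-1]); np.savez('pics/'+f+'.npz',im=im,d=d); return im,d
def cloud(n,d):
    c=calibration(n); K=np.array(c['K']); T=np.array(c['cam_to_world'])
    v,u=np.mgrid[0:480,0:640]; p=cv2.undistortPoints(np.stack([u,v],-1).reshape(-1,1,2).astype(float),K,np.array(c['dist_coeffs'])).reshape(480,640,2)
    P=np.dstack([p*d[...,None],d]); W=P@T[:3,:3].T+T[:3,3]; W[d==0]=np.nan; return W
def proj(n,X):
    c=calibration(n); T=np.linalg.inv(np.array(c['cam_to_world']))
    return cv2.projectPoints(np.atleast_2d(X).astype(float),cv2.Rodrigues(T[:3,:3])[0],T[:3,3],np.array(c['K']),np.array(c['dist_coeffs']))[0].reshape(-1,2)
E
python3 - <<'E'
from h import *
for n in('side','top'):
    snap(n,n+'1'); print(n,np.round(calibration(n)['cam_to_world'],3).tolist())
o=get_obs();print({k:np.round(o[k],3).tolist() for k in o})
E
```

```text
side [[-0.982, -0.131, 0.139, 0.47], [-0.191, 0.673, -0.714, 0.732], [0.0, -0.728, -0.686, 0.841], [0.0, 0.0, 0.0, 1.0]]
top [[0.013, -0.989, 0.149, 0.443], [-1.0, -0.015, -0.012, -0.008], [0.014, -0.149, -0.989, 1.135], [0.0, 0.0, 0.0, 1.0]]
{'clock': 0.1, 'q': [1.031, 0.221, 1.528, -0.0, 1.395, -0.126], 'qd': [-0.0, -0.001, -0.002, -0.002, 0.002, -0.001], 'tau': [0.001, -49.594, -38.852, 0.07, 0.051, -0.0], 'eef_pos': [0.251, 0.572, 0.222], 'orientation': [0.205, 0.979, -0.001, -0.0], 'ft_force': [-0.572, -0.528, 0.473], 'torque': [-0.013, -0.022, 0.022], 'finger_force': 0.0, 'opening': 0.087}
```

View pics/side1.png

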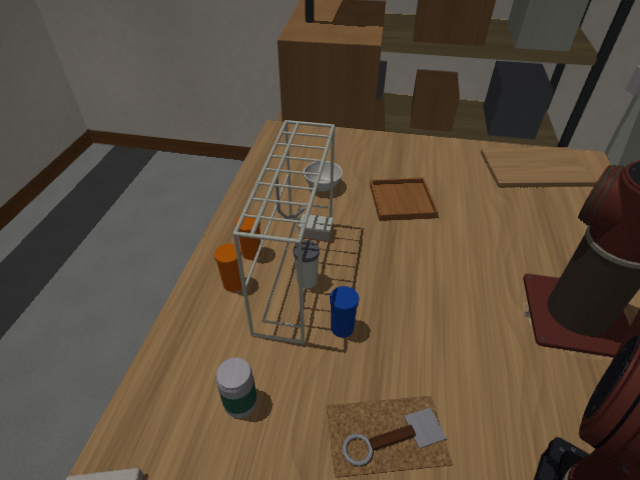

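View pics/top1.png

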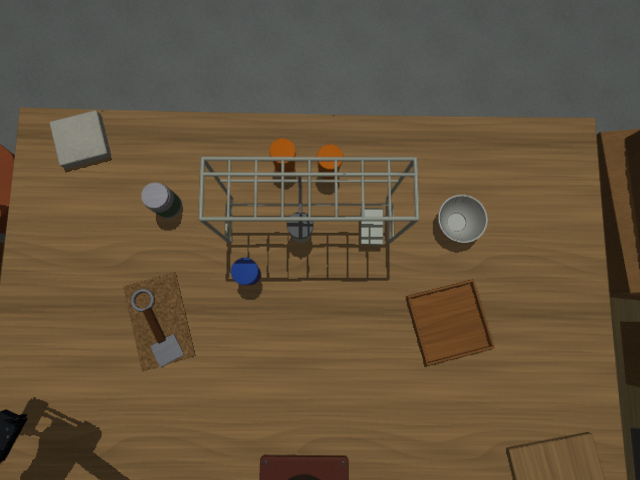

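The meant tub (white, grey lid) is at side (307,265) / top (301,226). The blue one at side (344,312) and the orange ones at side (230,268) and (250,240) are lookalikes. The spatula is on the mat at top (155,325), the tray at top (450,323).

Run:
```python
from h import *
z=np.load('pics/side1.npz');im,d=z['im'],z['d'];W=cloud('side',d)
zt=np.load('pics/top1.npz');it,dt=zt['im'],zt['d'];V=cloud('top',dt)
def f(n,A,v,u): print(n,np.round(A[v,u],3).tolist())
for n,u,v in[('lid',301,226),('lid2',294,222),('blue',245,271),('fl',203,219),('fr',416,219),('bl',203,158),('br',416,158),('or1',283,150),('or2',330,156),('can',157,195),('butter',372,230)]: f(n,V,v,u)
for n,u,v in[('tub',309,270),('lid',302,246),('blue',344,293),('post',303,335),('butter',318,225)]: f(n,W,v,u)
# roof points
m=(V[...,2]>.29)&(V[...,2]<.33)&(V[...,0]>.4); P=V[m];print('roof',len(P),np.round(cv2.boxPoints(cv2.minAreaRect(P[:,:2].astype(np.float32))),3).tolist(),P[:,2].mean())
# tub lid points
m=(abs(W[...,2]-.112)<.006); 
for A,t in((W,'s'),(V,'t')):
    m=(abs(A[...,2]-.111)<.006)&(A[...,0]>.3)&(A[...,0]<.9)&(abs(A[...,1])<.25)
    n,l,s,c=cv2.connectedComponentsWithStats(m.astype(np.uint8))
    for k in range(1,n):
        if s[k,4]>15:
            Q=A[l==k];print(t,s[k],np.round(Q.mean(0),3),np.round(Q.min(0),3),np.round(Q.max(0),3))
# hook: points 0.19-0.3
for A,t in((W,'s'),(V,'t')):
    m=(A[...,2]>.185)&(A[...,2]<.30)&(A[...,0]>.35)&(A[...,0]<.75)&(abs(A[...,1])<.3)
    n,l,s,c=cv2.connectedComponentsWithStats(m.astype(np.uint8),connectivity=8)
    for k in range(1,n):
        if s[k,4]>5:
            Q=A[l==k];print('hk',t,s[k],np.round(Q.mean(0),3),np.round(Q.min(0),3),np.round(Q.max(0),3))
cr=np.hstack([cv2.resize(im[200:320,230:360],(390,360),interpolation=2),cv2.resize(it[140:290,190:350],(400,360),interpolation=2)]);cv2.imwrite('pics/c1.png',cr[:,:,::-1])
```

```text
lid [0.627, 0.015, 0.111]
lid2 [0.636, 0.031, 0.112]
blue [0.522, 0.139, 0.11]
fl [0.601, 0.19, 0.312]
fr [0.607, -0.202, 0.314]
bl [0.717, 0.196, 0.313]
br [0.724, -0.204, 0.313]
or1 [0.807, 0.06, 0.112]
or2 [0.794, -0.05, 0.113]
can [0.694, 0.346, 0.113]
butter [0.633, -0.158, 0.039]
tub [0.621, 0.042, 0.067]
lid [0.644, 0.011, 0.112]
blue [0.527, 0.132, 0.112]
post [0.602, 0.197, 0.032]
butter [0.634, -0.14, 0.048]
roof 4276 [[0.597000002861023, 0.20000000298023224], [0.6039999723434448, -0.20900000631809235], [0.7289999723434448, -0.2070000022649765], [0.722000002861023, 0.2029999941587448]] 0.3120219359059456
s [236 216   5  10  21] [ 0.821 -0.047  0.113] [ 0.818 -0.064  0.111] [ 0.825 -0.031  0.116]
s [240 217  17  16 169] [ 0.791 -0.039  0.113] [ 0.776 -0.067  0.105] [ 0.806 -0.017  0.117]
s [302 240  18  21 311] [0.624 0.02  0.113] [ 0.601 -0.012  0.105] [0.647 0.049 0.117]
s [214 243  24  22 410] [0.81  0.068 0.113] [0.78  0.032 0.105] [0.84  0.096 0.117]
s [293 243   5  15  50] [0.655 0.027 0.112] [0.648 0.004 0.107] [0.663 0.044 0.116]
s [330 286  30  25 588] [0.524 0.145 
[... 1602 characters left out ...]
185] [0.603 0.199 0.244] [0.599 0.194 0.185] [0.607 0.202 0.299]
hk t [205 161   9  12  52] [0.715 0.196 0.263] [0.712 0.194 0.231] [0.72  0.201 0.299]
hk t [404 161   9  12  48] [ 0.721 -0.201  0.265] [ 0.718 -0.206  0.228] [ 0.725 -0.198  0.296]
hk t [213 177   5   3  12] [0.714 0.197 0.193] [0.712 0.194 0.186] [0.716 0.2   0.204]
hk t [298 177   5  37 131] [0.67  0.015 0.227] [0.632 0.011 0.198] [0.688 0.019 0.3  ]
hk t [400 177   5   3  11] [ 0.72  -0.201  0.195] [ 0.718 -0.205  0.186] [ 0.722 -0.198  0.206]
hk t [402 221  15  11  61] [ 0.606 -0.202  0.243] [ 0.604 -0.207  0.185] [ 0.611 -0.2    0.298]
hk t [201 222  16  11  61] [0.6   0.194 0.242] [0.598 0.192 0.185] [0.604 0.198 0.298]
```

View pics/c1.png

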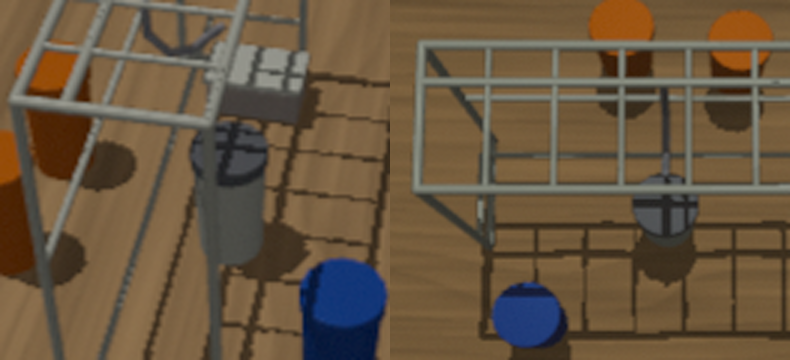

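The crop confirms the white tub with the grey lid: side (309,265), axis about (0.631, 0.017), just inside the roof's front edge. I'll move to where both cameras see the gripper, to learn its shape and how far the tool axis stays vertical.

>>> send_rows(
  fingers=[-1, -1, -1, -1, -1, -1],
  offset=[
    [-60, 0, 0],
    [-120, 0, 0],
    [-120, 60, 0],
    [-120, 120, 0],
    [-120, 180, 0],
    [-120, 180, 0],
  ],
  turn=[0, 0, 0, 0, 0, 0],
)

```text
clock: 0.85
eef_pos: [0.4337, 0.6903, 0.214]
orientation: [0.205, 0.979, -0.004, -0.002]
ft_force: [-0.5, -1.2, -0.4]
opening: 0.0872
finger_force: 0.0
```

Run:
```python
from h import *
a,_=snap('side','s2');b,_=snap('top','t2')
o=get_obs();print({k:np.round(o[k],3).tolist() for k in o})
cv2.imwrite('pics/c2.png',cv2.resize(np.hstack([a,b])[:,:,::-1],(800,300),interpolation=cv2.INTER_AREA))
```

```text
{'clock': 0.95, 'q': [0.912, 0.698, 0.895, -0.0, 1.553, -0.245], 'qd': [-0.004, -0.092, 0.036, -0.001, 0.001, 0.0], 'tau': [0.151, -68.565, -40.301, 0.1, -0.031, 0.01], 'eef_pos': [0.433, 0.688, 0.219], 'orientation': [0.205, 0.979, -0.002, -0.001], 'ft_force': [-0.5, -0.721, -1.087], 'torque': [0.014, -0.019, -0.074], 'finger_force': 0.0, 'opening': 0.087}
```

View pics/c2.png

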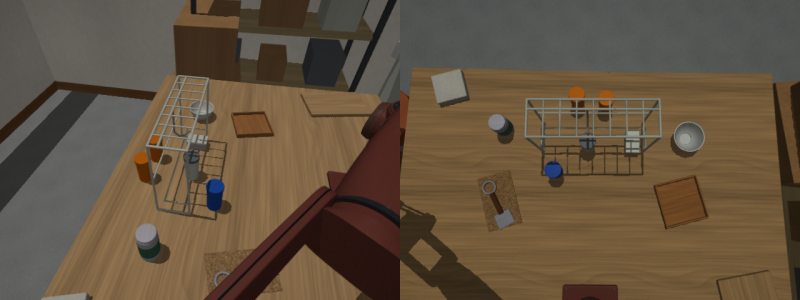

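Tool axes: x = (-0.916, 0.401), y = (0.401, 0.917) in the world. Going back in front of the rack, aligned with it.

>>> send_rows(
  fingers=[-1, -1, -1, -1, -1, -1, -1, -1],
  offset=[
    [-26, -56, 0],
    [-52, -112, 0],
    [-78, -168, 0],
    [-104, -224, 0],
    [-130, -280, 0],
    [-156, -336, 0],
    [-182, -392, 0],
    [-208, -448, 0],
  ],
  turn=[-0.06, -0.12, -0.18, -0.24, -0.3, -0.36, -0.42, -0.43],
)

```text
clock: 1.95
eef_pos: [0.4422, 0.1925, 0.224]
orientation: [-0.009, 1.0, 0.0, 0.002]
ft_force: [-0.2, -1.7, 0.3]
opening: 0.0871
finger_force: 0.0
```

```bash
cat >> h.py <<'E'
def to(x,y,z,yaw=None):
    """print tool offset mm to world TCP, and turn so tool y = rack y-ish dir yaw"""
    o=get_obs();r=R.from_quat(o['orientation']);m=r.as_matrix();d=np.array([x,y,z])-o['eef_pos']
    yw=np.arctan2(-m[0,1],m[1,1]); print('to',np.round(1000*m.T@d,1),'turn',None if yaw is None else round(-(yaw-yw),3),'yaw now',round(yw,3),'pos',np.round(o['eef_pos'],4),'t',round(o['clock'],2),'tilt',np.round(m[:,2],3))
E
python3 - <<'E'
from h import *
to(.45,0,.25,.0175)
E
```

```text
to [  -4.6 -192.6  -26.1] turn -0.0 yaw now 0.017 pos [0.4422 0.1925 0.224 ] t 1.95 tilt [ 0.004  0.001 -1.   ]
```

>>> send_rows(
  fingers=[-1, -1, -1, -1],
  offset=[
    [0, -60, 0],
    [0, -120, 0],
    [0, -190, 0],
    [0, -190, 0],
  ],
  turn=[0, 0, 0, 0],
)

```text
clock: 2.45
eef_pos: [0.4455, 0.0015, 0.2237]
orientation: [-0.005, 1.0, -0.001, 0.002]
ft_force: [0.1, 1.5, 0.4]
opening: 0.0873
finger_force: 0.0
```

Run:
```python
from h import *
a,d=snap('side','s3');b,e=snap('top','t3')
o=get_obs();print({k:np.round(o[k],3).tolist() for k in ('clock','q','eef_pos','orientation')})
W=cloud('side',d);p=o['eef_pos']
# gripper extents by height
V=cloud('top',e)
Q=np.vstack([W.reshape(-1,3),V.reshape(-1,3)]);Q=Q[np.isfinite(Q).all(1)]-p
for z in np.arange(-.02,.5,.03):
    S=Q[(abs(Q[:,2]-z-.015)<.015)&(Q[:,0]>-.2)&(Q[:,0]<.13)&(abs(Q[:,1])<.16)]
    if len(S)>5: print(round(z,2),len(S),np.round(S.min(0)[:2],3),np.round(S.max(0)[:2],3))
cv2.imwrite('pics/c3.png',cv2.resize(np.hstack([a[:,200:],b[:,100:460]])[:,:,::-1],(800,480),interpolation=cv2.INTER_AREA))
```

```text
{'clock': 2.55, 'q': [-0.168, -0.226, 1.971, 0.0, 1.395, -1.752], 'eef_pos': [0.446, 0.004, 0.223], 'orientation': [-0.007, 1.0, -0.0, 0.001]}
-0.02 34 [-0.011  0.047] [0.011 0.052]
0.01 144 [-0.011 -0.06 ] [0.012 0.055]
0.04 77 [-0.011 -0.054] [0.011 0.057]
0.07 679 [-0.038 -0.084] [0.039 0.093]
0.1 1323 [-0.038 -0.097] [0.038 0.095]
0.13 330 [-0.026 -0.018] [0.023 0.017]
0.16 507 [-0.037 -0.031] [0.037 0.037]
0.19 553 [-0.039 -0.007] [0.039 0.04 ]
0.22 668 [-0.037 -0.001] [0.038 0.04 ]
0.25 771 [-0.037 -0.   ] [0.038 0.039]
0.28 443 [-0.052  0.005] [0.038 0.069]
0.31 2749 [-0.198 -0.051] [0.054 0.091]
0.34 5881 [-0.2   -0.067] [0.055 0.093]
0.37 14271 [-0.2   -0.066] [0.045 0.093]
0.4 9219 [-0.2   -0.047] [-0.051  0.091]
0.43 50 [-0.2   0.02] [-0.194  0.058]
```

View pics/c3.png

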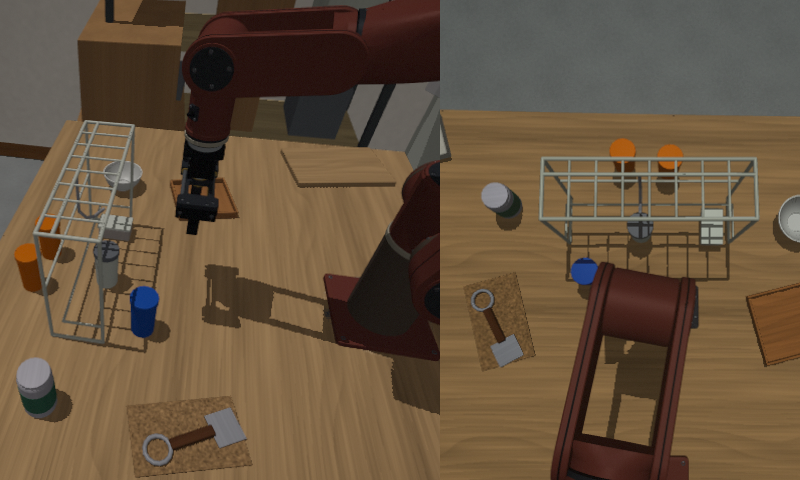

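The gripper body is ±38 × ±95 mm, and above it a wrist about 38 mm in radius rises some 0.3 m. A vertical tool can't straddle the tub under the roof, so I'll test whether an out-of-reach pose lets the tool tilt. The space overhead is free.

>>> send_rows(
  fingers=[-1, -1, -1, -1, -1, -1, -1, -1],
  offset=[
    [0, 0, -62],
    [0, 0, -124],
    [0, 0, -186],
    [0, 0, -248],
    [0, 0, -310],
    [0, 0, -372],
    [0, 0, -434],
    [0, 0, -496],
  ],
  turn=[0, 0, 0, 0, 0, 0, 0, 0],
)

```text
clock: 3.55
eef_pos: [0.4452, 0.0072, 0.7211]
orientation: [-0.01, 1.0, 0.0, 0.001]
ft_force: [1.5, -0.8, 0.5]
opening: 0.0868
finger_force: 0.0
```

Run:
```python
from h import *
to(.45,0,.25,.0175);print(np.round(get_obs()['q'],3))
```

```text
to [ -3.7  -7.4 471.1] turn 0.002 yaw now 0.02 pos [0.4452 0.0072 0.7211] t 3.55 tilt [ 0.002  0.    -1.   ]
[-1.620e-01  1.400e-02  7.920e-01  1.000e-03  2.333e+00 -1.751e+00]
```

>>> send_rows(
  fingers=[-1, -1, -1, -1, -1, -1, -1],
  offset=[
    [0, 0, -62],
    [0, 0, -124],
    [0, 0, -186],
    [0, 0, -248],
    [0, 0, -310],
    [0, 0, -372],
    [0, 0, -434],
  ],
  turn=[0, 0, 0, 0, 0, 0, 0],
)

```text
clock: 4.42
eef_pos: [0.4386, 0.0046, 0.8366]
orientation: [-0.008, 0.999, -0.006, 0.036]
ft_force: [0.3, 0.5, -0.5]
opening: 0.0868
finger_force: 0.0
```

Run:
```python
from h import *
to(.45,0,.25,.0175);print(np.round(get_obs()['q'],3))
```

```text
to [ 30.9   2.8 585.9] turn -0.002 yaw now 0.016 pos [0.4386 0.0046 0.8366] t 4.42 tilt [ 0.072 -0.012 -0.997]
[-1.700e-01  3.330e-01  8.800e-02  1.000e-03  2.647e+00 -1.756e+00]
```

The arm trades orientation for position at its limits (tilt of 0.07). I'll check whether the tilt persists once back within reach.

>>> send_rows(
  fingers=[-1, -1, -1, -1, -1, -1],
  offset=[
    [0, 0, 60],
    [0, 0, 120],
    [0, 0, 180],
    [0, 0, 240],
    [0, 0, 300],
    [0, 0, 300],
  ],
  turn=[0, 0, 0, 0, 0, 0],
)

```text
clock: 5.18
eef_pos: [0.46, 0.0009, 0.5337]
orientation: [-0.008, 0.999, -0.006, 0.034]
ft_force: [0.3, -0.5, 0.5]
opening: 0.087
finger_force: 0.0
```

Run:
```python
from h import *
to(.45,0,.25,.0175);print(np.round(get_obs()['q'],3))
```

```text
to [ 29.3   2.7 282.3] turn -0.002 yaw now 0.016 pos [0.46   0.0009 0.5337] t 5.17 tilt [ 0.068 -0.011 -0.998]
[-1.700e-01 -2.350e-01  1.407e+00  1.000e-03  1.900e+00 -1.757e+00]
```

Tilt persists, since the clipped pose becomes the new reference. So I can build up about 0.5 rad of forward tilt by pushing up and back against the wrist limit, then reach under the roof obliquely.

>>> send_rows(
  fingers=[-1, -1, -1, -1, -1, -1, -1, -1],
  offset=[
    [0, 0, -62],
    [0, 0, -124],
    [0, 0, -186],
    [20, 0, -248],
    [60, 0, -310],
    [110, 0, -370],
    [160, 0, -430],
    [210, 0, -480],
  ],
  turn=[0, 0, 0, 0, 0, 0, 0, 0],
)

```text
clock: 6.18
eef_pos: [0.2737, 0.0038, 0.8712]
orientation: [-0.008, 0.998, -0.013, 0.057]
ft_force: [-0.3, -0.4, 0.5]
opening: 0.0872
finger_force: 0.0
```

Run:
```python
from h import *
to(.45,0,.25,.0175);print(np.round(get_obs()['q'],3))
```

```text
to [-104.5   10.4  637.1] turn -0.003 yaw now 0.014 pos [0.2737 0.0038 0.8712] t 6.17 tilt [ 0.114 -0.025 -0.993]
[-0.288 -0.071  0.448  0.018  2.647 -1.859]
```

>>> send_rows(
  fingers=[-1, -1, -1, -1, -1, -1, -1, -1],
  offset=[
    [0, 0, -500],
    [0, 0, -500],
    [0, 0, -500],
    [0, 0, -500],
    [0, 0, -500],
    [0, 0, -500],
    [0, 0, -500],
    [0, 0, -500],
  ],
  turn=[0, 0, 0, 0, 0, 0, 0, 0],
)

```text
clock: 7.18
eef_pos: [0.267, 0.0137, 0.8842]
orientation: [-0.008, 0.997, -0.019, 0.079]
ft_force: [0.1, -0.4, -0.2]
opening: 0.0871
finger_force: 0.0
```

Run:
```python
from h import *
to(.45,0,.25,.0175);print(np.round(get_obs()['q'],3))
```

```text
to [-81.1   9.2 655.2] turn -0.005 yaw now 0.013 pos [0.267  0.0137 0.8842] t 7.17 tilt [ 0.157 -0.037 -0.987]
[-0.251 -0.069  0.401  0.006  2.647 -1.832]
```

>>> send_rows(
  fingers=[-1, -1],
  offset=[
    [0, 0, -500],
    [0, 0, -500],
  ],
  turn=[0, 0],
)

```text
clock: 7.42
eef_pos: [0.2565, 0.0193, 0.8982]
orientation: [-0.008, 0.994, -0.026, 0.103]
ft_force: [0.2, -0.2, -0.0]
opening: 0.087
finger_force: 0.0
```

>>> send_rows(
  fingers=[-1, -1],
  offset=[
    [0, 0, -500],
    [0, 0, -500],
  ],
  turn=[0, 0],
)

```text
clock: 7.68
eef_pos: [0.2425, 0.0266, 0.9103]
orientation: [-0.008, 0.992, -0.033, 0.125]
ft_force: [0.5, 0.2, -0.1]
opening: 0.0868
finger_force: 0.0
```

>>> send_rows(
  fingers=[-1, -1],
  offset=[
    [0, 0, -500],
    [0, 0, -500],
  ],
  turn=[0, 0],
)

```text
clock: 7.92
eef_pos: [0.2242, 0.0363, 0.9219]
orientation: [-0.008, 0.988, -0.039, 0.147]
ft_force: [0.3, 1.1, 0.7]
opening: 0.087
finger_force: 0.0
```

Run:
```python
from h import *
to(.45,0,.25,.0175);print(np.round(get_obs()['q'],3))
```

```text
to [-20.3  16.4 709.3] turn -0.014 yaw now 0.003 pos [0.2242 0.0363 0.9219] t 7.92 tilt [ 0.291 -0.075 -0.954]
[-0.139 -0.098  0.287 -0.071  2.647 -1.793]
```

>>> send_rows(
  fingers=[-1, -1, -1],
  offset=[
    [0, 50, 0],
    [0, 100, 0],
    [0, 120, 0],
  ],
  turn=[0, 0, 0],
)

```text
clock: 8.3
eef_pos: [0.2272, 0.1436, 0.9126]
orientation: [-0.007, 0.989, -0.039, 0.145]
ft_force: [1.6, -1.5, 0.5]
opening: 0.087
finger_force: 0.0
```

>>> send_rows(
  fingers=[-1, -1],
  offset=[
    [0, 0, -500],
    [0, 0, -500],
  ],
  turn=[0, 0],
)

```text
clock: 8.55
eef_pos: [0.2156, 0.1508, 0.9306]
orientation: [-0.011, 0.984, -0.038, 0.176]
ft_force: [-1.0, 0.7, 0.0]
opening: 0.0871
finger_force: 0.0
```

>>> send_rows(
  fingers=[-1, -1],
  offset=[
    [0, 0, -500],
    [0, 0, -500],
  ],
  turn=[0, 0],
)

```text
clock: 8.8
eef_pos: [0.1752, 0.1421, 0.9423]
orientation: [-0.009, 0.98, -0.033, 0.198]
ft_force: [-0.0, 0.6, -0.0]
opening: 0.0869
finger_force: 0.0
```

>>> send_rows(
  fingers=[-1, -1],
  offset=[
    [0, 0, -500],
    [0, 0, -500],
  ],
  turn=[0, 0],
)

```text
clock: 9.05
eef_pos: [0.136, 0.1348, 0.9497]
orientation: [-0.01, 0.976, -0.03, 0.216]
ft_force: [0.2, 0.4, -0.6]
opening: 0.0871
finger_force: 0.0
```

Run:
```python
from h import *
to(.45,0,.25,.0175);o=get_obs();print(np.round(o['q'],3),np.round(R.from_quat(o['orientation']).as_matrix(),3).tolist())
```

```text
to [ 14.6 -92.  773.1] turn -0.012 yaw now 0.006 pos [0.136  0.1348 0.9497] t 9.05 tilt [ 0.423 -0.055 -0.905]
[ 1.092  0.033  0.089 -1.004  2.647 -1.477] [[-0.906, -0.006, 0.423], [-0.032, 0.998, -0.055], [-0.421, -0.063, -0.905]]
```

Tilt is now 25° forward with the finger axis nearly level, which is enough. I'll work out the move to a point in front of the rack.

Run:
```python
from h import *
to(.46,.016,.40)
z=np.load('pics/top1.npz');V=cloud('top',z['d']);im=z['im'].astype(int)
# tray: floor & outer
m=(V[...,2]>.014)&(V[...,2]<.03)&(V[...,1]<-.15)&(V[...,1]>-.45)&(V[...,0]>.28)&(V[...,0]<.58)
print('tray',cv2.minAreaRect(V[m][:,:2].astype(np.float32)))
m=(V[...,2]>.012)&(V[...,2]<.05)&(V[...,1]>.18)&(V[...,1]<.45)&(V[...,0]>.25)&(V[...,0]<.58)
P=V[m];print('spat?',len(P),P.mean(0),P.min(0),P.max(0))
```

```text
to [-58.2 -85.6 640.8] turn None yaw now 0.006 pos [0.136  0.1348 0.9497] t 9.05 tilt [ 0.423 -0.055 -0.905]
tray ((0.415096640586853, -0.34864097833633423), (0.16853035986423492, 0.1715766340494156), 14.846389770507812)
spat? 408 [0.41368238 0.37449924 0.01498722] [0.31100002 0.32467172 0.01201592] [0.48277292 0.42626063 0.02149459]
```

>>> send_rows(
  fingers=[-1, -1, -1, -1, -1, -1, -1, -1],
  offset=[
    [-5, -8, 60],
    [-10, -16, 120],
    [-16, -24, 180],
    [-22, -32, 240],
    [-28, -40, 300],
    [-33, -48, 360],
    [-38, -56, 420],
    [-44, -64, 480],
  ],
  turn=[0, 0, 0, 0, 0, 0, 0, 0],
)

```text
clock: 10.05
eef_pos: [0.3561, 0.0547, 0.5761]
orientation: [-0.009, 0.976, -0.032, 0.217]
ft_force: [-0.3, 0.0, 0.5]
opening: 0.0869
finger_force: 0.0
```

Run:
```python
from h import *
to(.46,.016,.30);print(np.round(get_obs()['q'],3))
z=np.load('pics/top1.npz');V=cloud('top',z['d']);print(V[323,450],V[340,415],V[225,460],calibration('top')['K'])
```

```text
to [ 23.6 -20.8 295.9] turn None yaw now 0.004 pos [0.3561 0.0547 0.5761] t 10.05 tilt [ 0.423 -0.058 -0.904]
[-0.019 -0.722  1.693 -0.051  1.732 -1.628]
[ 0.41033422 -0.35275471  0.00401994] [ 0.36806246 -0.26675711  0.00085269] [ 0.65542132 -0.38640656  0.00269553] [[453.70510453   0.         316.04295713]
 [  0.         453.70510453 239.18507079]
 [  0.           0.           1.        ]]
```

>>> send_rows(
  fingers=[-1, -1, -1, -1, -1, -1, -1, -1],
  offset=[
    [10, -5, 60],
    [20, -10, 120],
    [30, -12, 180],
    [40, -14, 240],
    [50, -14, 300],
    [60, -14, 360],
    [70, -12, 410],
    [78, -10, 450],
  ],
  turn=[0, 0, 0, 0, 0, 0, 0, 0],
)

```text
clock: 11.05
eef_pos: [0.4741, 0.0159, 0.1364]
orientation: [-0.009, 0.976, -0.032, 0.215]
ft_force: [-0.1, 0.0, 0.6]
opening: 0.0872
finger_force: 0.0
```

Run:
```python
from h import *
to(.505,.016,.063);to(.637,.016,.061);a,_=snap('side','s4');b,e=snap('top','t4')
cv2.imwrite('pics/c4.png',np.hstack([cv2.resize(a[180:350,220:420],(400,340)),cv2.resize(b[180:350,200:400],(400,340))])[:,:,::-1])
```

```text
to [ 2.8  4.8 79.4] turn None yaw now 0.003 pos [0.4741 0.0159 0.1364] t 11.05 tilt [ 0.421 -0.058 -0.905]
to [-116.1    4.5  136.8] turn None yaw now 0.003 pos [0.4741 0.0159 0.1364] t 11.05 tilt [ 0.421 -0.058 -0.905]
```

View pics/c4.png

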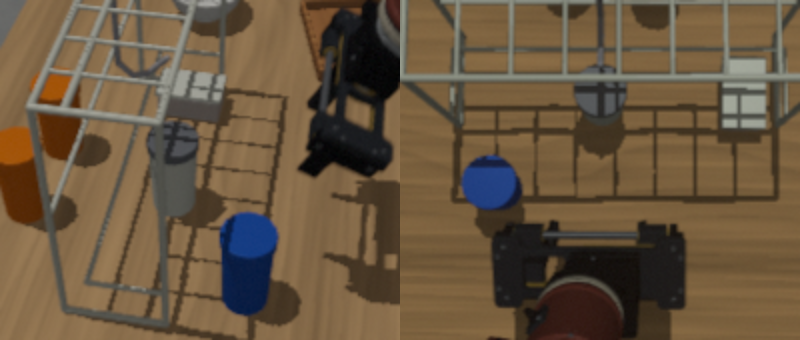

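The view shows the tilted open gripper in front of the tub, clear of the roof; the blue tub at crop (490,182) is just left of the body. I'll enter biased right, then centre.

>>> send_rows(
  fingers=[-1, -1, -1, -1, -1, -1, -1, -1],
  offset=[
    [2, -4, 45],
    [3, -4, 80],
    [-24, -4, 93],
    [-50, -4, 105],
    [-74, -4, 116],
    [-95, 0, 126],
    [-116, 4, 137],
    [-116, 4, 137],
  ],
  turn=[0, 0, 0, 0, 0, 0, 0, 0],
)

```text
clock: 12.15
eef_pos: [0.6401, 0.016, 0.0657]
orientation: [-0.01, 0.976, -0.032, 0.217]
ft_force: [-0.4, 0.0, -0.2]
opening: 0.0873
finger_force: 0.0
```

Run:
```python
from h import *
to(.637,.016,.061);b,e=snap('top','t5');a,d=snap('side','s5');print(np.round(get_obs()['ft_force'],2))
for A,t in((cloud('side',d),'s'),(cloud('top',e),'t')):
    m=(abs(A[...,2]-.111)<.006)&(A[...,0]>.55)&(A[...,0]<.7)&(abs(A[...,1]-.017)<.06);Q=A[m];print(t,len(Q),Q.min(0),Q.max(0))
```

```text
to [4.8 0.3 2.9] turn None yaw now 0.006 pos [0.6401 0.016  0.0657] t 12.15 tilt [ 0.425 -0.059 -0.903]
[-0.51  0.26  0.48]
s 171 [ 0.60113135 -0.03454928  0.10501983] [0.66273895 0.04210878 0.11654721]
t 127 [ 0.60286219 -0.01270686  0.10550787] [0.66007552 0.06984576 0.11650332]
```

>>> send_rows(
  fingers=[0, 1, 1, 1, 1, 1],
  offset=[
    [2, 0, 1],
    [2, 0, 1],
    [2, 0, 1],
    [2, 0, 1],
    [2, 0, 1],
    [2, 0, 1],
  ],
  turn=[0, 0, 0, 0, 0, 0],
  newtons=25,
)

```text
clock: 13.0
eef_pos: [0.636, 0.0165, 0.0607]
orientation: [-0.011, 0.976, -0.032, 0.215]
ft_force: [-1.1, 0.4, 2.9]
opening: 0.0594
finger_force: 24.1
```

>>> send_rows(
  fingers=[1, 1, 1, 1, 1, 1, 1, 1],
  offset=[
    [-4, -1, -9],
    [-9, -2, -20],
    [10, -6, -28],
    [37, -9, -41],
    [64, -9, -54],
    [92, -9, -67],
    [119, -9, -80],
    [119, -9, -80],
  ],
  turn=[0, 0, 0, 0, 0, 0, 0, 0],
)

```text
clock: 14.0
eef_pos: [0.4928, 0.008, 0.0835]
orientation: [-0.011, 0.976, -0.032, 0.215]
ft_force: [-0.3, 0.4, -3.0]
opening: 0.0591
finger_force: 24.4
```

Run:
```python
from h import *
to(.421,-.350,.12);o=get_obs();print(np.round(R.from_quat(o['orientation']).as_matrix(),3).tolist())
a,d=snap('side','s6');W=cloud('side',d)
m=(W[...,2]>.115)&(W[...,2]<.15)&(W[...,0]>.47)&(W[...,0]<.55)&(abs(W[...,1])<.05);Q=W[m]
print(len(Q),Q.min(0),Q.max(0)); 
u=proj('side',[.5,.01,.08])[0].astype(int);print(u);cv2.imwrite('pics/c6.png',cv2.resize(a[u[1]-80:u[1]+80,u[0]-100:u[0]+100],(600,480))[:,:,::-1])
```

```text
to [  62.6 -359.1  -42.2] turn None yaw now 0.008 pos [0.4928 0.008  0.0835] t 14.0 tilt [ 0.42  -0.059 -0.906]
[[-0.908, -0.008, 0.42], [-0.035, 0.998, -0.059], [-0.418, -0.068, -0.906]]
260 [ 0.47381668 -0.03050799  0.11508711] [0.51913998 0.04433856 0.14841945]
[362 263]
```

View pics/c6.png

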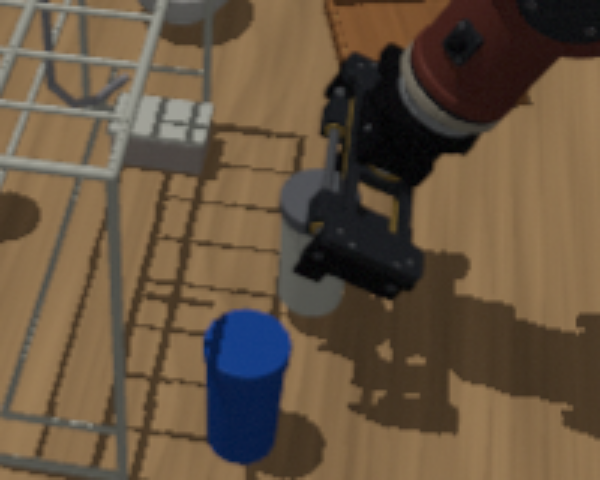

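>>> send_rows(
  fingers=[1, 1, 1, 1, 1, 1, 1, 1],
  offset=[
    [-15, -3, -33],
    [-4, -53, -34],
    [9, -114, -36],
    [22, -175, -38],
    [36, -236, -40],
    [49, -297, -41],
    [62, -358, -42],
    [62, -358, -42],
  ],
  turn=[0, 0, 0, 0, 0, 0, 0, 0],
)

```text
clock: 15.05
eef_pos: [0.4466, -0.336, 0.1329]
orientation: [0.009, 0.98, -0.045, 0.194]
ft_force: [-0.8, 0.7, -3.3]
opening: 0.0588
finger_force: 24.5
```

Run:
```python
from h import *
to(.421,-.350,.068)
```

```text
to [48.3 -9.3 51.4] turn None yaw now -0.036 pos [ 0.4466 -0.336   0.1329] t 15.05 tilt [ 0.379 -0.093 -0.921]
```

>>> send_rows(
  fingers=[1, 1, 1, 1],
  offset=[
    [15, -3, 14],
    [28, -6, 28],
    [38, -8, 38],
    [38, -8, 38],
  ],
  turn=[0, 0, 0, 0],
)

```text
clock: 15.55
eef_pos: [0.4348, -0.3321, 0.0857]
orientation: [0.017, 0.982, -0.047, 0.18]
ft_force: [0.9, -0.4, -3.1]
opening: 0.0591
finger_force: 24.5
```

Run:
```python
from h import *
to(.421,-.350,.067);o=get_obs();print(np.round(o['q'],3),np.round(R.from_quat(o['orientation']).as_matrix(),3).tolist())
```

```text
to [ 19.3 -16.9  14.3] turn None yaw now -0.051 pos [ 0.4348 -0.3321  0.0857] t 15.55 tilt [ 0.352 -0.099 -0.931]
[-0.941 -0.057  2.147  0.327  0.779 -2.68 ] [[-0.935, 0.05, 0.352], [0.016, 0.995, -0.099], [-0.355, -0.087, -0.931]]
```

>>> send_rows(
  fingers=[1, 1, 1, 1],
  offset=[
    [2, 0, 5],
    [4, 1, 10],
    [5, 1, 14],
    [5, 1, 14],
  ],
  turn=[0, 0, 0, 0],
)

```text
clock: 16.05
eef_pos: [0.4373, -0.3329, 0.0731]
orientation: [0.018, 0.982, -0.049, 0.179]
ft_force: [-0.0, -0.1, -2.8]
opening: 0.0594
finger_force: 24.5
```

Run:
```python
from h import *
to(.421,-.350,.067);o=get_obs();print(o['ft_force'])
a,d=snap('side','s7');u=proj('side',[.43,-.33,.08])[0].astype(int);print(u);cv2.imwrite('pics/c7.png',cv2.resize(a[max(0,u[1]-70):u[1]+70,u[0]-90:u[0]+90],(720,560))[:,:,::-1])
```

```text
to [ 17.1 -17.3   1.8] turn None yaw now -0.054 pos [ 0.4373 -0.3329  0.0731] t 16.05 tilt [ 0.35  -0.103 -0.931]
[-0.0141966  -0.13519959 -2.75111763]
[400 182]
```

View pics/c7.png

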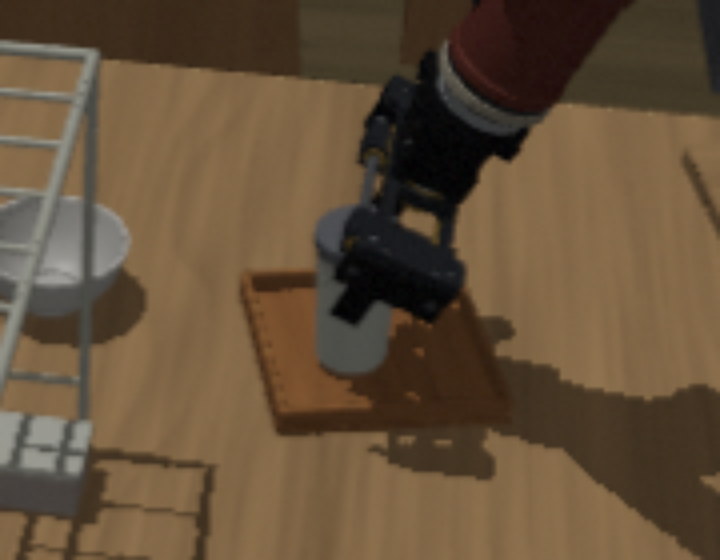

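The tub is over the tray floor with its foot at crop (352,365), inside the walls. I'll lower the last millimetres and release.

>>> send_rows(
  fingers=[1, 1, 1],
  offset=[
    [1, 0, 3],
    [2, 0, 6],
    [2, 0, 6],
  ],
  turn=[0, 0, 0],
)

```text
clock: 16.48
eef_pos: [0.4385, -0.3334, 0.0678]
orientation: [0.019, 0.982, -0.05, 0.179]
ft_force: [-1.7, -0.1, -0.0]
opening: 0.059
finger_force: 24.5
```

>>> send_rows(
  fingers=[0.3, 0, -0.3, -1, -1, -1, -1, -1],
  offset=[
    [0, 0, 1],
    [0, 0, 1],
    [0, 0, 1],
    [0, 0, 0],
    [0, 0, -20],
    [0, 0, -60],
    [0, 0, -110],
    [0, 0, -160],
  ],
  turn=[0, 0, 0, 0, 0, 0, 0, 0],
)

```text
clock: 17.48
eef_pos: [0.3821, -0.3163, 0.2181]
orientation: [0.019, 0.982, -0.05, 0.179]
ft_force: [0.6, -0.5, 1.0]
opening: 0.0861
finger_force: 0.0
```

Run:
```python
from h import *
to(.42,-.05,.25,0);o=get_obs();print(np.round(o['q'],3),np.round(R.from_quat(o['orientation']).as_matrix(),3).tolist())
a,d=snap('side','s8');W=cloud('side',d);b,e=snap('top','t8');V=cloud('top',e)
for A in(W,V):
    m=(A[...,2]>.08)&(A[...,2]<.13)&(abs(A[...,0]-.42)<.06)&(abs(A[...,1]+.34)<.06);Q=A[m];print(len(Q),Q.min(0),Q.max(0))
    m&=A[...,2]>.11; print(np.polyfit(A[m][:,1],A[m][:,2],1),np.polyfit(A[m][:,0],A[m][:,2],1))
# spatula segmentation in top1
z=np.load('pics/top1.npz');V=cloud('top',z['d']);im=z['im'].astype(int)
v,u=np.mgrid[0:480,0:640];box=(u>120)&(u<200)&(v>270)&(v<372)
g=(im.max(2)-im.min(2)<25)&(im.min(2)>90)&box&(V[...,2]<.05)
n,l,s,c=cv2.connectedComponentsWithStats(g.astype(np.uint8))
for k in range(1,n):
    if s[k,4]>30: print(s[k],c[k],V[l==k].mean(0),cv2.minAreaRect(V[l==k][:,:2].astype(np.float32)))
h=box&(im.sum(2)<165);n,l,s,c=cv2.connectedComponentsWithStats(h.astype(np.uint8));k=1+s[1:,4].argmax();print(s[k],V[l==k].mean(0),cv2.minAreaRect(V[l==k][:,:2].astype(np.float32)))
```

```text
to [-41.6 263.9 -44.5] turn -0.056 yaw now -0.056 pos [ 0.3821 -0.3163  0.2181] t 17.48 tilt [ 0.349 -0.105 -0.931]
[-1.024 -0.378  2.141  0.275  1.109 -2.646] [[-0.935, 0.055, 0.349], [0.019, 0.994, -0.105], [-0.353, -0.092, -0.931]]
425 [ 0.40119904 -0.36429709  0.08001456] [ 0.46187506 -0.30129648  0.12316271]
[-0.05559335  0.09981084] [0.00744307 0.11485631]
681 [ 0.40066603 -0.36358246  0.0804696 ] [ 0.4597734  -0.30299236  0.12313391]
[-0.00992874  0.11420104] [0.0055574  0.11511649]
[132 289  21  22  97] [141.6185567  299.31958763] [0.45796316 0.39995334 0.01297427] ((0.4576438367366791, 0.40077388286590576), (0.049147751182317734, 0.0505136214196682), 28.759620666503906)
[151 334  32  32 575] [166.72521739 350.23130435] [0.33777396 0.33350961 0.00746232] ((0.3380616307258606, 0.3346768021583557), (0.054015710949897766, 0.06436941027641296), 28.747220993041992)
[142 297  24  46 369] [nan nan nan] ((0.40685251355171204, 0.37203294038772583), (0.10874073207378387, 0.03531136363744736), 19.94324493408203)
```

The tub stands upright and free in the tray at about (0.431, -0.333), lid level at 0.118. The spatula has its loop at (0.458, 0.400), handle middle at (0.398, 0.367) and yaw 0.50. Next I remove the tilt by pushing inward against the near limit.

>>> send_rows(
  fingers=[-1, -1, -1, -1, -1],
  offset=[
    [-5, 60, -44],
    [-15, 120, -44],
    [-25, 180, -44],
    [-35, 230, -44],
    [-40, 264, -44],
  ],
  turn=[0, 0, 0, 0, 0],
)

```text
clock: 18.2
eef_pos: [0.4195, -0.0475, 0.2475]
orientation: [0.018, 0.982, -0.05, 0.179]
ft_force: [0.7, 0.7, -0.4]
opening: 0.0869
finger_force: 0.0
```

>>> send_rows(
  fingers=[-1, -1, -1, -1],
  offset=[
    [60, 0, 0],
    [120, 0, 0],
    [180, 0, 0],
    [240, 0, 0],
  ],
  turn=[0, 0, 0, 0],
)

```text
clock: 18.7
eef_pos: [0.3372, -0.0541, 0.1679]
orientation: [0.02, 0.986, -0.049, 0.155]
ft_force: [-0.2, 0.2, -0.6]
opening: 0.0869
finger_force: 0.0
```

Run:
```python
from h import *
to(.42,-.05,.25,0);o=get_obs();print(np.round(o['q'],3),np.round(R.from_quat(o['orientation']).as_matrix(),3).tolist())
```

```text
to [-103.9    1.2  -53.1] turn -0.056 yaw now -0.056 pos [ 0.3372 -0.0541  0.1679] t 18.7 tilt [ 0.304 -0.104 -0.947]
[-0.422 -0.912  2.516  0.032  1.212 -1.958] [[-0.951, 0.055, 0.304], [0.025, 0.994, -0.104], [-0.308, -0.091, -0.947]]
```

>>> send_rows(
  fingers=[-1, -1],
  offset=[
    [480, 0, -170],
    [480, 0, -170],
  ],
  turn=[0, 0],
)

```text
clock: 18.95
eef_pos: [0.3198, -0.0565, 0.1581]
orientation: [0.022, 0.99, -0.048, 0.13]
ft_force: [0.5, -1.0, -0.2]
opening: 0.0871
finger_force: 0.0
```

>>> send_rows(
  fingers=[-1, -1],
  offset=[
    [480, 0, -150],
    [480, 0, -150],
  ],
  turn=[0, 0],
)

```text
clock: 19.2
eef_pos: [0.3016, -0.0608, 0.1485]
orientation: [0.022, 0.993, -0.046, 0.105]
ft_force: [0.3, 0.3, 0.3]
opening: 0.0871
finger_force: 0.0
```

>>> send_rows(
  fingers=[-1, -1],
  offset=[
    [480, 0, -130],
    [480, 0, -130],
  ],
  turn=[0, 0],
)

```text
clock: 19.45
eef_pos: [0.282, -0.0694, 0.1392]
orientation: [0.023, 0.996, -0.043, 0.08]
ft_force: [-0.7, 0.5, -0.1]
opening: 0.0871
finger_force: 0.0
```

Run:
```python
from h import *
to(.42,-.05,.25,0);o=get_obs();print(np.round(o['q'],3),np.round(R.from_quat(o['orientation']).as_matrix(),3).tolist())
```

```text
to [-153.1   17.5  -89.1] turn -0.053 yaw now -0.053 pos [ 0.282  -0.0694  0.1392] t 19.45 tilt [ 0.157 -0.089 -0.984]
[-0.515 -0.912  2.546 -0.     1.326 -2.04 ] [[-0.986, 0.053, 0.157], [0.039, 0.995, -0.089], [-0.161, -0.082, -0.984]]
```

>>> send_rows(
  fingers=[-1, -1],
  offset=[
    [480, 0, -150],
    [480, 0, -150],
  ],
  turn=[0, 0],
)

```text
clock: 19.7
eef_pos: [0.2613, -0.0848, 0.1413]
orientation: [0.024, 0.998, -0.037, 0.054]
ft_force: [1.4, 1.4, -0.4]
opening: 0.0868
finger_force: 0.0
```

>>> send_rows(
  fingers=[-1, -1],
  offset=[
    [480, 0, -150],
    [480, 0, -150],
  ],
  turn=[0, 0],
)

```text
clock: 19.95
eef_pos: [0.2352, -0.1122, 0.1518]
orientation: [0.024, 0.999, -0.028, 0.031]
ft_force: [0.5, 0.6, 0.1]
opening: 0.0873
finger_force: 0.0
```

>>> send_rows(
  fingers=[-1, -1],
  offset=[
    [480, 0, -150],
    [480, 0, -150],
  ],
  turn=[0, 0],
)

```text
clock: 20.2
eef_pos: [0.1928, -0.1561, 0.1722]
orientation: [0.024, 1.0, -0.014, 0.012]
ft_force: [0.8, -0.0, 0.7]
opening: 0.0872
finger_force: 0.0
```

Run:
```python
from h import *
to(.373,.353,.15,.502);o=get_obs();print(np.round(o['q'],3),np.round(R.from_quat(o['orientation']).as_matrix(),3).tolist())
```

```text
to [-155.5  517.5   11.9] turn -0.55 yaw now -0.048 pos [ 0.1928 -0.1561  0.1722] t 20.2 tilt [ 0.023 -0.028 -0.999]
[-1.009 -0.912  2.476  0.004  1.542 -2.533] [[-0.999, 0.048, 0.023], [0.047, 0.999, -0.028], [-0.024, -0.027, -0.999]]
```

>>> send_rows(
  fingers=[-1, -1, -1, -1, -1, -1, -1, -1],
  offset=[
    [-50, 30, 0],
    [-100, 65, 0],
    [-150, 100, 0],
    [-190, 145, 0],
    [-200, 205, 0],
    [-195, 265, 0],
    [-185, 325, 0],
    [-177, 385, 0],
  ],
  turn=[0, 0, -0.1, -0.2, -0.3, -0.4, -0.5, -0.55],
)

```text
clock: 21.2
eef_pos: [0.3889, 0.2226, 0.1656]
orientation: [-0.249, 0.968, -0.016, 0.008]
ft_force: [2.3, -0.5, 0.8]
opening: 0.0871
finger_force: 0.0
```

Run:
```python
from h import *
to(.3735,.3535,.10,.502)
```

```text
to [-49.2 124.2  61.7] turn 0.001 yaw now 0.503 pos [0.3889 0.2226 0.1656] t 21.2 tilt [ 0.023 -0.026 -0.999]
```

Run:
```python
from h import *
to(.376,.355,.05,.502);to(.376,.355,.009,.502)
```

```text
to [-51.7 126.1 111.7] turn 0.001 yaw now 0.503 pos [0.3889 0.2226 0.1656] t 21.2 tilt [ 0.023 -0.026 -0.999]
to [-51.4 127.5 152.7] turn 0.001 yaw now 0.503 pos [0.3889 0.2226 0.1656] t 21.2 tilt [ 0.023 -0.026 -0.999]
```

>>> send_rows(
  fingers=[-1, -1, -1, -1, -1],
  offset=[
    [-22, 55, 20],
    [-46, 115, 50],
    [-50, 123, 90],
    [-50, 123, 110],
    [-50, 123, 110],
  ],
  turn=[0, 0, 0, 0, 0],
)

```text
clock: 21.82
eef_pos: [0.3745, 0.3484, 0.0495]
orientation: [-0.248, 0.969, -0.016, 0.005]
ft_force: [-1.0, 0.0, 0.8]
opening: 0.0868
finger_force: 0.0
```

Run:
```python
from h import *
to(.376,.355,.009,.502)
```

```text
to [-4.4  6.4 40.3] turn -0.001 yaw now 0.501 pos [0.3745 0.3484 0.0495] t 21.82 tilt [ 0.018 -0.029 -0.999]
```

>>> send_rows(
  fingers=[-1, -1, 0.2, 1, 1, 1, 1, 1],
  offset=[
    [-4, 6, 25],
    [-4, 6, 40],
    [-4, 6, 40],
    [-4, 6, 40],
    [-4, 6, 40],
    [-4, 6, 40],
    [-4, 6, 40],
    [-4, 6, 40],
  ],
  turn=[0, 0, 0, 0, 0, 0, 0, 0],
  newtons=40,
)

```text
clock: 22.82
eef_pos: [0.3772, 0.3556, 0.0119]
orientation: [-0.248, 0.969, -0.016, 0.007]
ft_force: [0.7, 0.1, -0.1]
opening: 0.0348
finger_force: 0.0
```

>>> send_rows(
  fingers=[1, 1, 1, 1, 1],
  offset=[
    [0, 0, -20],
    [0, 0, -60],
    [0, 0, -120],
    [0, 0, -180],
    [0, 0, -240],
  ],
  turn=[0, 0, 0, 0, 0],
)

```text
clock: 23.45
eef_pos: [0.3718, 0.362, 0.2536]
orientation: [-0.248, 0.969, -0.016, 0.007]
ft_force: [0.5, 1.0, 0.3]
opening: 0.0007
finger_force: 0.0
```

```bash
cat >> h.py <<'E'
def loop(tag,c,rad=.13):
    "find bright steel ring near c"
    for n in('side','top'):
        im,d=snap(n,tag+n);W=cloud(n,d);im=im.astype(int)
        m=(np.linalg.norm(W-np.array(c),axis=2)<rad)&(im.max(2)-im.min(2)<25)&(im.min(2)>85)
        k,l,s,cc=cv2.connectedComponentsWithStats(m.astype(np.uint8))
        for i in range(1,k):
            if s[i,4]>25:
                Q=W[l==i];print(n,s[i],'mean',np.round(Q.mean(0),4),'mid',np.round((Q.min(0)+Q.max(0))/2,4),'ext',np.round(np.ptp(Q,axis=0),3))
E
python3 - <<'E'
from h import *
to(.46,.1,.30,.0175);o=get_obs();print(o['opening'],o['finger_force']);p=np.array(o['eef_pos'])
loop('a',p+[.07,.04,.0])
E
```

```text
to [  48.3 -273.6  -37.3] turn 0.484 yaw now 0.501 pos [0.3718 0.362  0.2536] t 23.45 tilt [ 0.021 -0.027 -0.999]
0.0007271852789116362 0.0
```

I lifted before the fingers had closed (35 mm still open). I'll reopen, recheck the spatula, and redo it with more closing time.

>>> send_rows(
  fingers=[-1, -1, -1, -1, -1, -1, -1, -1],
  offset=[
    [0, 0, 0],
    [0, 0, 0],
    [0, 0, 40],
    [0, 0, 80],
    [0, 0, 120],
    [0, 0, 160],
    [0, 0, 190],
    [0, 0, 190],
  ],
  turn=[0, 0, 0, 0, 0, 0, 0, 0],
)

```text
clock: 24.55
eef_pos: [0.3729, 0.3544, 0.0575]
orientation: [-0.248, 0.969, -0.018, 0.003]
ft_force: [0.5, -0.0, -1.1]
opening: 0.0725
finger_force: 0.0
```

Run:
```python
from h import *
to(.376,.355,.009,.502);print(get_obs()['opening'])
loop('b',[.46,.40,.01],.07);loop('b2',[.338,.334,.01],.07)
```

```text
to [-3.2  0.8 48.4] turn -0.001 yaw now 0.501 pos [0.3729 0.3544 0.0575] t 24.55 tilt [ 0.014 -0.033 -0.999]
0.07250122131825212
side [342 433  31  33 337] mean [0.4595 0.4024 0.0135] mid [0.4592 0.4012 0.0112] ext [0.054 0.055 0.013]
top [131 289  22  22 134] mean [0.4579 0.4005 0.0129] mid [0.4576 0.4004 0.0118] ext [0.051 0.051 0.012]
```

>>> send_rows(
  fingers=[-0.3, 0, 1, 1, 1, 1, 1, 1],
  offset=[
    [-2, 1, 25],
    [-3, 1, 47],
    [-3, 1, 48],
    [-3, 1, 48],
    [-3, 1, 48],
    [-3, 1, 48],
    [-3, 1, 48],
    [-3, 1, 48],
  ],
  turn=[0, 0, 0, 0, 0, 0, 0, 0],
  newtons=40,
)

```text
clock: 25.75
eef_pos: [0.3794, 0.3581, 0.014]
orientation: [-0.248, 0.969, -0.016, 0.007]
ft_force: [-1.2, 0.5, 2.0]
opening: 0.0181
finger_force: 40.0
```

>>> send_rows(
  fingers=[1, 1, 1, 1],
  offset=[
    [0, 0, 0],
    [0, 0, 0],
    [0, 0, 0],
    [0, 0, 0],
  ],
  turn=[0, 0, 0, 0],
)

```text
clock: 26.25
eef_pos: [0.3794, 0.3581, 0.014]
orientation: [-0.248, 0.969, -0.016, 0.007]
ft_force: [-0.6, 0.4, 3.8]
opening: 0.0185
finger_force: 40.0
```

The grip is shallow (TCP at 14 mm, handle top at 16 mm). I'll regrip deeper.

>>> send_rows(
  fingers=[0.4, 0.4, 0.4, 1, 1, 1, 1, 1],
  offset=[
    [0, 0, 0],
    [0, 0, 0],
    [2, 0, 6],
    [2, 0, 7],
    [2, 0, 7],
    [2, 0, 7],
    [2, 0, 7],
    [2, 0, 7],
  ],
  turn=[0, 0, 0, 0, 0, 0, 0, 0],
  newtons=40,
)

```text
clock: 27.25
eef_pos: [0.3777, 0.3568, 0.0069]
orientation: [-0.248, 0.969, -0.016, 0.007]
ft_force: [-0.4, -1.1, -1.5]
opening: 0.0194
finger_force: 39.9
```

>>> send_rows(
  fingers=[1, 1, 1, 1, 1, 1, 1, 1],
  offset=[
    [0, 0, -15],
    [0, 0, -60],
    [0, 0, -120],
    [5, -15, -175],
    [20, -70, -200],
    [40, -130, -225],
    [58, -190, -250],
    [75, -250, -250],
  ],
  turn=[0, 0, 0, 0, 0.12, 0.24, 0.36, 0.484],
)

```text
clock: 28.25
eef_pos: [0.4256, 0.1165, 0.2676]
orientation: [-0.007, 1.0, -0.013, 0.013]
ft_force: [2.1, -0.3, -0.9]
opening: 0.0192
finger_force: 39.9
```

Run:
```python
from h import *
to(.46,.016,.26,.0175);print(get_obs()['opening'])
p=np.array(get_obs()['eef_pos']);loop('c',p+[.09,.02,0],.07)
```

```text
to [ -32.8 -100.7   11.2] turn -0.004 yaw now 0.014 pos [0.4256 0.1165 0.2676] t 28.25 tilt [ 0.027 -0.027 -0.999]
0.01919329098658817
side [339 224  28  20 183] mean [0.5192 0.1239 0.2768] mid [0.5193 0.1213 0.2759] ext [0.051 0.051 0.011]
top [235 253  28  27 237] mean [0.52   0.1091 0.2765] mid [0.5192 0.1092 0.2765] ext [0.05  0.052 0.009]
```

Spatula held: loop about 94 mm ahead of the TCP. Moving the loop in front of the hook tip, above it.

>>> send_rows(
  fingers=[1, 1, 1, 1, 1],
  offset=[
    [-30, -50, 5],
    [-60, -92, 9],
    [-72, -92, 9],
    [-72, -92, 9],
    [-72, -92, 9],
  ],
  turn=[0, 0, 0, 0, 0],
)

```text
clock: 28.98
eef_pos: [0.4976, 0.0283, 0.2591]
orientation: [-0.01, 1.0, -0.014, 0.01]
ft_force: [-0.1, 0.6, -1.2]
opening: 0.0197
finger_force: 39.9
```

Run:
```python
from h import *
p=np.array(get_obs()['eef_pos']);to(*p,.0175);loop('d',p+[.09,.0,0],.045);to(*p,.0175)
for n in('side','top'):
    W=cloud(n,np.load('pics/d'+n+'.npz')['d'])
    m=(W[...,2]>.195)&(W[...,2]<.29)&(W[...,0]>.625)&(W[...,0]<.70)&(abs(W[...,1]-.017)<.015);Q=W[m];print('hook',n,len(Q),Q.min(0),Q.max(0),Q[:,1].mean(), 'seatz',Q[(Q[:,0]>.66)&(Q[:,0]<.685)][:,2].min())
    T=Q[Q[:,0]<.645];print(' tip',T[T[:,0].argsort()[:3]],T.mean(0))
```

```text
to [0. 0. 0.] turn 0.001 yaw now 0.019 pos [0.4976 0.0283 0.2591] t 28.98 tilt [ 0.021 -0.027 -0.999]
side [322 195  14  16  75] mean [0.577  0.0323 0.2689] mid [0.5789 0.0335 0.2687] ext [0.024 0.052 0.006]
to [0.1 0.2 0.1] turn 0.001 yaw now 0.019 pos [0.4976 0.0281 0.2592] t 29.07 tilt [ 0.021 -0.027 -0.999]
hook side 173 [0.63325823 0.01339372 0.20014169] [0.69470178 0.02263126 0.28445111] 0.018377979041400875 seatz 0.20014168679669986
 tip [[0.63325823 0.01583124 0.23311581]
 [0.63363721 0.01438483 0.22909451]
 [0.63489286 0.0180368  0.23741132]] [0.63915699 0.01747718 0.22900066]
hook top 123 [0.63186481 0.01119547 0.19765759] [0.68896324 0.01852999 0.2839688 ] 0.014841757450615993 seatz 0.19765759138013117
 tip [[0.63186481 0.01252533 0.23342632]
 [0.63210161 0.01661355 0.23198342]
 [0.63274086 0.01465766 0.22909002]] [0.63785364 0.01474215 0.22952657]
```

```bash
cat >> h.py <<'E'
def ring(n,f,c):
    W=cloud(n,np.load('pics/'+f+'.npz')['d']);m=(abs(W[...,2]-c[2])<.02)&(np.hypot(W[...,0]-c[0],W[...,1]-c[1])<.045)&(W[...,0]>c[0]-.033)
    Q=W[m]; from scipy.optimize import least_squares
    if len(Q)<20: return print(n,'few',len(Q))
    r=least_squares(lambda s:np.hypot(Q[:,0]-s[0],Q[:,1]-s[1])-.024,c[:2],loss='soft_l1',f_scale=.002)
    print(n,len(Q),'ring c',np.round(r.x,4),'z',np.round(np.median(Q[:,2]),4),Q.min(0),Q.max(0),'rms',np.sqrt(np.mean(r.fun**2)).round(4)); k=Q[:,0]>r.x[0]; print(' z far/near',Q[k][:,2].mean(),Q[~k][:,2].mean())
E
python3 - <<'E'
from h import *
ring('side','dside',[.5905,.033,.268]);ring('top','dtop',[.5905,.030,.268])
b=cv2.imread('pics/dside.png');t=cv2.imread('pics/dtop.png');cv2.imwrite('pics/c8.png',np.hstack([cv2.resize(b[150:270,260:400],(400,340)),cv2.resize(t[170:290,230:370],(400,340))]))
E
```

```text
side 240 ring c [0.5883 0.0333] z 0.2687 [0.55790362 0.00287053 0.25918385] [0.61177912 0.05967761 0.27350544] rms 0.0027
 z far/near 0.2682926248441202 0.26844795497156015
top 126 ring c [0.5861 0.0295] z 0.2674 [0.58489133 0.00329378 0.26321471] [0.60891099 0.0558338  0.27242681] rms 0.0021
 z far/near 0.2675908601544637 0.2680174450530889
```

View pics/c8.png

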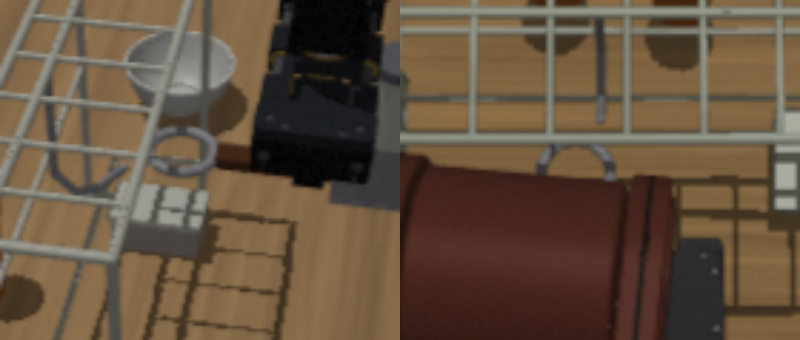

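The picture shows the ring flat and level at crop (180,150), right of the hook tip at (125,170). A shift of -15 mm in y and about +47 mm in x puts it over the tip.

>>> send_rows(
  fingers=[1, 1, 1, 1, 1, 1, 1],
  offset=[
    [0, -15, 0],
    [-20, -15, 0],
    [-40, -15, 1],
    [-46, -15, 1],
    [-47, -15, 15],
    [-47, -15, 25],
    [-47, -15, 25],
  ],
  turn=[0, 0, 0, 0, 0, 0, 0],
)

```text
clock: 29.95
eef_pos: [0.5446, 0.0121, 0.2336]
orientation: [-0.009, 1.0, -0.014, 0.009]
ft_force: [0.3, -0.4, -1.1]
opening: 0.0198
finger_force: 39.9
```

Run:
```python
from h import *
o=get_obs();p=np.array(o['eef_pos']);to(*p,.0175);print(np.round(o['ft_force'],2))
snap('side','eside');snap('top','etop')
for n in('side','top'):
    W=cloud(n,np.load('pics/e'+n+'.npz')['d']); c=p+[.091,.005,.007]
    m=(abs(W[...,2]-c[2]-.002)<.012)&(np.hypot(W[...,0]-c[0],W[...,1]-c[1])<.04)&(np.hypot(W[...,0]-c[0],W[...,1]-c[1])>.015)
    Q=W[m];print(n,len(Q),Q.min(0),Q.max(0),np.median(Q[:,2]))
b=cv2.imread('pics/eside.png');t=cv2.imread('pics/etop.png');cv2.imwrite('pics/c9.png',np.hstack([cv2.resize(b[170:260,255:365],(450,368),interpolation=2),cv2.resize(t[170:270,260:350],(340,368),interpolation=2)]))
```

```text
to [0. 0. 0.] turn -0.001 yaw now 0.017 pos [0.5446 0.0121 0.2336] t 29.95 tilt [ 0.018 -0.027 -0.999]
[ 0.3  -0.41 -1.05]
side 226 [ 0.59592731 -0.0152738   0.23191698] [0.66217547 0.04315189 0.24918625] 0.2432056037410213
top 3 [0.66234735 0.0108481  0.24168433] [0.66301879 0.01494421 0.24468258] 0.24209682846644442
```

View pics/c9.png

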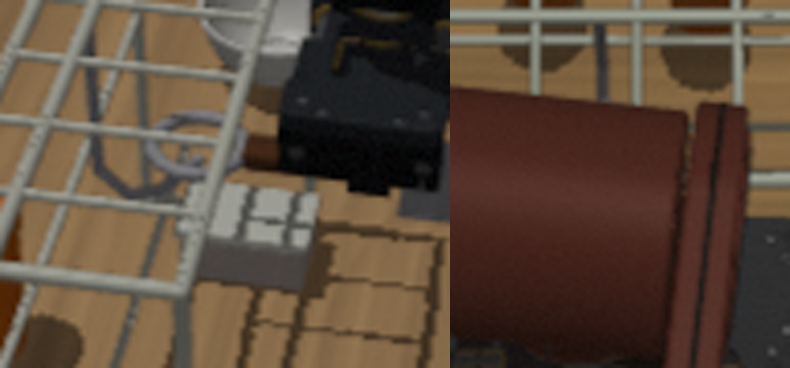

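The hook tip at crop (200,158) lies inside the ring. I'll lower it along the slope onto the seat.

>>> send_rows(
  fingers=[1, 1, 1, 1, 1, 1],
  offset=[
    [-1, 0, 6],
    [-3, 0, 12],
    [-7, 1, 20],
    [-10, 1, 25],
    [-13, 1, 30],
    [-13, 1, 30],
  ],
  turn=[0, 0, 0, 0, 0, 0],
)

```text
clock: 30.8
eef_pos: [0.5595, 0.0124, 0.205]
orientation: [-0.009, 1.0, -0.014, 0.01]
ft_force: [0.3, 0.4, -0.7]
opening: 0.0188
finger_force: 39.9
```

Run:
```python
from h import *
o=get_obs();p=np.array(o['eef_pos']);to(*p,.0175);print(np.round(o['ft_force'],2))
im,d=snap('side','fside');W=cloud('side',d);c=p+[.091,.005,.007];r=np.hypot(W[...,0]-c[0],W[...,1]-c[1])
m=(abs(W[...,2]-c[2]-.002)<.012)&(r<.034)&(r>.018);Q=W[m];print(len(Q),Q.min(0),Q.max(0),np.median(Q[:,2]))
cv2.imwrite('pics/c10.png',cv2.resize(im[170:260,255:365],(660,540),interpolation=2)[:,:,::-1])
```

```text
to [0. 0. 0.] turn -0.001 yaw now 0.017 pos [0.5595 0.0124 0.205 ] t 30.8 tilt [ 0.02  -0.027 -0.999]
[ 0.32  0.41 -0.75]
152 [ 0.61709484 -0.01114585  0.20216592] [0.68446925 0.04279809 0.21904306] 0.2147026355939688
```

The ring sits around the hook just above the seat, with no contact force. I'll loosen the grip and pitch the spatula down gently about the hook before letting go.

>>> send_rows(
  fingers=[1, 1, 1, 1, 1, 1, 1],
  offset=[
    [0, 0, 0],
    [0, 0, 4],
    [0, 1, 10],
    [-1, 1, 17],
    [-1, 1, 24],
    [-1, 1, 30],
    [-1, 1, 30],
  ],
  turn=[0, 0, 0, 0, 0, 0, 0],
  newtons=4,
)

```text
clock: 31.72
eef_pos: [0.5609, 0.0127, 0.1749]
orientation: [-0.009, 1.0, -0.014, 0.01]
ft_force: [-0.3, -0.0, -1.1]
opening: 0.0197
finger_force: 4.0
```

Run:
```python
from h import *
o=get_obs();p=np.array(o['eef_pos']);print(p,np.round(o['ft_force'],2),np.round(o['torque'],3))
im,d=snap('side','gside');W=cloud('side',d)
m=(W[...,2]>.18)&(W[...,2]<.25)&(abs(W[...,1]-.017)<.04)&(W[...,0]>.60)&(W[...,0]<.72);Q=W[m]
for lo in np.arange(.60,.70,.01):
    S=Q[(Q[:,0]>=lo)&(Q[:,0]<lo+.01)]
    if len(S): print(round(lo,2),len(S),'y',S[:,1].min().round(4),S[:,1].max().round(4),'z',S[:,2].min().round(3),S[:,2].max().round(3))
```

```text
[0.56088626 0.0127049  0.17491624] [-0.31 -0.04 -1.08] [0.059 0.036 0.026]
0.61 32 y 0.0067 0.0249 z 0.187 0.204
0.62 32 y 0.0053 0.028 z 0.192 0.204
0.63 24 y -0.0065 0.0417 z 0.201 0.235
0.64 39 y -0.0071 0.0444 z 0.198 0.229
0.65 49 y -0.0091 0.045 z 0.201 0.22
0.66 45 y -0.0075 0.0398 z 0.202 0.214
0.67 29 y 0.0022 0.0299 z 0.203 0.215
0.68 30 y 0.0141 0.0213 z 0.204 0.241
0.69 20 y 0.0166 0.0215 z 0.217 0.241
```

The spatula is pitching about the hook with its far ring edge in the bend. Releasing.

>>> send_rows(
  fingers=[-1, -1, -1, -1, -1, -1, -1, -1],
  offset=[
    [0, 0, 0],
    [0, 0, 0],
    [0, 0, 0],
    [0, 0, 0],
    [0, 0, 0],
    [0, 0, 0],
    [0, 0, 0],
    [0, 0, 0],
  ],
  turn=[0, 0, 0, 0, 0, 0, 0, 0],
)

```text
clock: 32.78
eef_pos: [0.5612, 0.0126, 0.1757]
orientation: [-0.009, 1.0, -0.014, 0.01]
ft_force: [-0.0, 0.7, 0.3]
opening: 0.0853
finger_force: 0.0
```

>>> send_rows(
  fingers=[-1, -1, -1, -1, -1, -1, -1, -1],
  offset=[
    [0, 0, 0],
    [20, 0, 0],
    [60, 0, 0],
    [110, 0, 0],
    [170, 0, -20],
    [170, 0, -20],
    [170, 0, -20],
    [170, 0, -20],
  ],
  turn=[0, 0, 0, 0, 0, 0, 0, 0],
)

```text
clock: 33.78
eef_pos: [0.3915, 0.0102, 0.1917]
orientation: [-0.009, 1.0, -0.014, 0.01]
ft_force: [0.1, 0.1, -0.0]
opening: 0.0872
finger_force: 0.0
```

Run:
```python
from h import *
print(get_obs()['eef_pos'],get_obs()['opening'])
for i in range(2):
    im,d=snap('side','h%d'%i);W=cloud('side',d)
    Q=W[(abs(W[...,1]-.017)<.045)&(W[...,0]>.58)&(W[...,0]<.72)&(W[...,2]>.012)&(W[...,2]<.24)]
    for lo in np.arange(.01,.24,.025):
        S=Q[(Q[:,2]>=lo)&(Q[:,2]<lo+.025)]
        if len(S): print(round(lo,3),len(S),'x',np.percentile(S[:,0],[2,50,98]).round(3),'y',np.percentile(S[:,1],[2,50,98]).round(3))
for n,c in(('tub',(.431,-.333,.118)),('can',(.694,.346,.113)),('butter',(.634,-.15,.044)),('blue',(.523,.141,.112))):
    Q=W[(np.linalg.norm(W-np.array(c),axis=2)<.05)&(W[...,2]>c[2]-.006)];print(n,len(Q),Q.mean(0))
```

```text
[0.39153858 0.01017183 0.19173779] 0.08719173158285355
0.01 27 x [0.674 0.675 0.677] y [-0.009  0.022  0.05 ]
0.035 57 x [0.674 0.675 0.679] y [-0.009  0.033  0.049]
0.06 110 x [0.667 0.689 0.694] y [-0.016  0.028  0.06 ]
0.085 47 x [0.667 0.67  0.677] y [0.012 0.026 0.029]
0.11 49 x [0.667 0.671 0.679] y [0.013 0.025 0.028]
0.135 27 x [0.667 0.669 0.719] y [0.008 0.025 0.042]
0.16 71 x [0.669 0.673 0.72 ] y [-0.007  0.014  0.05 ]
0.185 78 x [0.657 0.671 0.684] y [-0.004  0.024  0.043]
0.21 103 x [0.634 0.671 0.693] y [0.008 0.018 0.027]
0.235 8 x [0.688 0.69  0.694] y [0.016 0.019 0.021]
0.01 30 x [0.674 0.675 0.678] y [-0.008  0.023  0.047]
0.035 53 x [0.675 0.675 0.689] y [-0.01   0.032  0.048]
0.06 113 x [0.668 0.689 0.694] y [-0.017  0.028  0.058]
0.085 46 x [0.667 0.67  0.677] y [0.013 0.025 0.028]
0.11 46 x [0.667 0.671 0.679] y [0.01  0.024 0.027]
0.135 28 x [0.667 0.669 0.696] y [0.006 0.023 0.029]
0.16 76 x [0.669 0.673 0.72 ] y [-0.008  0.019  0.06 ]
0.185 78 x [0.656 0.671 0.682] y [-0.004  0.025  0.043]
0.21 105 x [0.635 0.672 0.695] y [0.007 0.018 0.026]
0.235 5 x [0.687 0.689 0.694] y [0.017 0.019 0.02 ]
tub 201 [ 0.43760658 -0.32981554  0.11852603]
can 874 [0.69476256 0.35590481 0.11460068]
butter 373 [ 0.63395979 -0.15277755  0.04478054]
blue 579 [0.52408599 0.14466802 0.1125837 ]
```

It hangs vertically on the hook. I'll let it settle, confirm it's still, and hand in.

>>> send_rows(
  fingers=[-1, -1, -1, -1, -1, -1, -1, -1],
  offset=[
    [0, 0, 0],
    [0, 0, 0],
    [0, 0, 0],
    [0, 0, 0],
    [0, 0, 0],
    [0, 0, 0],
    [0, 0, 0],
    [0, 0, 0],
  ],
  turn=[0, 0, 0, 0, 0, 0, 0, 0],
)

```text
clock: 34.88
eef_pos: [0.3909, 0.0102, 0.1922]
orientation: [-0.009, 1.0, -0.014, 0.01]
ft_force: [-0.0, -0.6, 0.1]
opening: 0.0874
finger_force: 0.0
```

>>> send_rows(
  fingers=[-1, -1, -1, -1, -1, -1, -1, -1],
  offset=[
    [0, 0, 0],
    [0, 0, 0],
    [0, 0, 0],
    [0, 0, 0],
    [0, 0, 0],
    [0, 0, 0],
    [0, 0, 0],
    [0, 0, 0],
  ],
  turn=[0, 0, 0, 0, 0, 0, 0, 0],
)

```text
clock: 35.88
eef_pos: [0.3909, 0.0103, 0.1922]
orientation: [-0.009, 1.0, -0.014, 0.01]
ft_force: [1.0, -0.1, -0.6]
opening: 0.0874
finger_force: 0.0
```

>>> send_rows(
  fingers=[-1, -1, -1, -1, -1, -1, -1, -1],
  offset=[
    [0, 0, 0],
    [0, 0, 0],
    [0, 0, 0],
    [0, 0, 0],
    [0, 0, 0],
    [0, 0, 0],
    [0, 0, 0],
    [0, 0, 0],
  ],
  turn=[0, 0, 0, 0, 0, 0, 0, 0],
)

```text
clock: 36.88
eef_pos: [0.3909, 0.0102, 0.1922]
orientation: [-0.009, 1.0, -0.014, 0.01]
ft_force: [0.2, -0.1, 0.3]
opening: 0.0873
finger_force: 0.0
```

Run:
```python
from h import *
M=[]
for i in range(6):
    im,d=snap('side','k%d'%i);W=cloud('side',d)
    Q=W[(abs(W[...,1]-.017)<.06)&(W[...,0]>.64)&(W[...,0]<.683)&(W[...,2]>.012)&(W[...,2]<.05)];H=W[(abs(W[...,1]-.017)<.04)&(W[...,0]>.64)&(W[...,0]<.685)&(W[...,2]>.09)&(W[...,2]<.14)]
    M.append(np.r_[Q.mean(0)[:2],len(Q),H.mean(0)[:2]]); 
print(np.round(M,4),get_obs()['clock'])
if np.ptp(np.array(M)[:,[0,1,3,4]],axis=0).max()<.003: print(job_done())
```

```text
[[6.740e-01 2.520e-02 6.600e+01 6.706e-01 2.390e-02]
 [6.739e-01 2.510e-02 6.500e+01 6.707e-01 2.430e-02]
 [6.739e-01 2.520e-02 6.500e+01 6.707e-01 2.480e-02]
 [6.739e-01 2.490e-02 6.400e+01 6.708e-01 2.450e-02]
 [6.739e-01 2.480e-02 6.400e+01 6.706e-01 2.440e-02]
 [6.739e-01 2.530e-02 6.300e+01 6.707e-01 2.440e-02]] 37.175
the job is handed in; nothing more can be done
None
```

The job is handed in at 37 s: the tub stands upright in the tray, the spatula hangs still on the hook with the gripper clear, and the butter box and can measured unmoved; I did not re-measure the bowl, but nothing went near it.

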